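Put the solder reel away with the other reel

ROBOT

A 6-joint arm with a two-finger parallel gripper is mounted at the origin on a cart in front of the work surface, level with it; the furniture and walls round the work are solid. World frame = base frame: x ahead of the robot, y to its left, z up, the work surface at z = 0. Lengths are in m, angles in degrees, forces in N, time in s.
With the tool pointing down it reaches from about 0.325 to 0.75 m from the base axis. Payload 7.6 kg.
Tool frame: the origin (TCP) lies between the finger pads; the fingertips stand 22 mm ahead of it and the grasp point (between the pads) lies 3 mm ahead of it; z points along the fingers, y is the line along which they close (so a half turn about z gives the same grasp; the last joint's range is limited). The gripper opens to 85 mm and grips with 20 to 120 N. Pads are 22 mm wide; open, the fingers measure 114 mm over their backs; the gripper's body (76 mm by 85 mm) begins 54 mm behind the grasp point. The pads swing forward as they close: fully open they stand 13 mm farther back than shut.
Start: joints at [-76.049, 2.991, 80.254, -0, 96.75, -4.028], TCP at [0.162, -0.499, 0.253] pointing down, gripper open.
Joint ranges: [-166.34, 166.34], [-52.06, 124.39], [6.96, 135.62], [-60.46, 240.46], [14.63, 156.25], [-167.68, 167.68]. Speed limits (degrees/s): [147.25, 147.25, 172.46, 180, 180, 180].

INTERFACE

Orientations are given as a 3x3 rotation matrix whose columns are the frame's x, y, z axes.
In Python, from bench import sensors, cams, r gives the robot as it stands.
- The arm moves only by the shell command python3 -m handwheel 'ROWS' [FORCE]. ROWS is JSON, a list of rows, each an object with "rotation": the turn, a rotation vector about the tool's x, y, z in units of 6 degrees (1.0 is 6 degrees), a list of three; "xyz": the shift along the tool's x, y, z in units of 50 mm (1.0 is 50 mm), a list of three; "claw": the gripper's target within -1 to 1 (shut at 1, half-way at 0, fully open at -1). A call has 1 to 20 rows; each row is the pose to reach, as a shift and turn from the pose commanded when the call began, along the tool's axes at that moment; what a row does not reach only later rows make up. A row lasts 1/8 s, in which the tool goes at most 62.5 mm and 10.7 degrees, less where a joint would pass 70% of its speed; a pose out of reach is approached as far as the arm can. A call with a gripper value outside its range is refused whole. The fingers move at their own pace and stop on an object; FORCE is the grip in N (left out, the last holds). Time passes only in rows, so rows that repeat a pose let the fingers close. It gives the time, the measured TCP pose, the force, the opening and the grip force at its end, in the units of the state.
- sensors.read_state(): the state, without advancing time (a new reading comes with each control period).
- cams.get_image(name): name is "side" or "top" or "wrist"; returns the picture (480x640x3 uint8, red, green, blue); there is no depth.
- cams.calibration(name): a dict with "intrinsics" (3x3 intrinsics, pixels), "k1" (the pictures are not rectified: a ray, as slopes to the right and down, at radius r is drawn at 1 + k1 r^2 times it, then the intrinsics apply), "extrinsics" (4x4, takes a point from camera to world coordinates). Camera axes: x right, y down, z forward; pixel columns grow to the right and rows downward; lengths in m; the calibration is good to about 2 mm. A picture is of the moment at which its call begins: read the wrist's pose just before it. calibration takes no time and is no camera call; for the wrist camera it gives the pose at the moment of the call.
- r.sign_off(): hands the job in; it is judged then, once.
The state is a dict: "clock": time; "qpos": joint angles; "qd": joint speeds; "tau": joint torques, N m; "tool_pos": TCP position; "orientation": TCP orientation; "force": force on the tool from outside, world axes, zero at the start; "torque": the same for the moment, N m; "gripper_width": finger opening in m; "gripper_force": force on a finger pad.
Only numpy, scipy, OpenCV 4.12 (cv2) and the standard library are available. Lean on these libraries where they do the work, as an engineer would, in place of code of your own. Each camera call takes 0.05 s, during which the arm holds its last target. There are 200 camera calls.

TASK

Put the blue reel of solder away in the blue tray, in the compartment where the orange copper reel is kept. Set it down gently so that it stands upright on the compartment floor in the free space beside the copper reel, and do not shove the copper reel out of place.

Things in the scene. Friction and masses are not known exactly. Their poses are not given: they have to be found in the camera images.
- reel_solder: The reel to put away: blue flanges, silvery-white wire, standing upright loose on the bench. 55 mm diameter, 45 mm tall, about 0.25 kg; a plain solid cylinder to the touch, gripped across the flanges. Origin at the centre of its underside, z up. A larger reel with brown-orange flanges and cream cotton thread (69 mm diameter, 60 mm tall) stands near it as a bystander.
- reel_copper: Loose upright reel, orange flanges, copper wire, 65 mm diameter, 50 mm tall, in one of the three tray compartments (which one varies), about 45 mm to the +x side of the tray's centre. Origin at the centre of its underside, z up. The other compartments hold a small card box (52x36x22 mm) and a black battery (51x27x18 mm).
- tray: Blue open tray, fixed, 188 (x) by 366 mm (y), turned up to 0.2 rad. Walls and two dividers 26 mm tall, 4 mm thick; floor 4 mm thick. Three compartments, each 180 (x) by 117 mm (y) inside, centred at its y = -120.7, 0, +120.7 mm; the near part of each is empty, free space centred at x = -42 mm. Origin: centre of the underside; z up, x away from the robot. Card holders on the near side.
There are look-alikes about, which are no part of the job. There is more than one size of the reel_solder; the one meant has the size given above.

How it is judged:
By the outcome, as a careful person would: the job done as asked, in the order asked, and still so for the second after the job is handed in, with the robot touching nothing.
It also fails if it takes over 32 s, if anything falls off the work surface, if the arm or the gripper's body presses on something with over 40 N, if the wrist force passes 120 N, or if a joint passes its speed limit or range.

## Working session

There is one attempt and no reset: what is moved stays moved. The work goes in short steps, Python scripts to look and compute and a shell command to move; the robot and the scene stay as the last step left them, time stands still between calls to the robot, and variables do not carry over. Pictures are saved under pics/ and viewed, at most 10 in all, crops included, and the job is handed in when it is done.

```bash
mkdir -p pics; cat > h.py <<'E'
import numpy as np, cv2
from bench import sensors, cams, r
def snap(n,f):
    im=cams.get_image(n); cv2.imwrite('pics/'+f,im[:,:,::-1]); return im
def ray(c,u,v):
    K=np.array(c['intrinsics']);E=np.array(c['extrinsics'])
    p=cv2.undistortPoints(np.array([[[u,v]]],float),K,np.array([c['k1'],0,0,0.]))[0,0]
    return E[:3,3],E[:3,:3]@np.array([p[0],p[1],1])
def onz(c,u,v,z):
    o,d=ray(c,u,v); return o+d*(z-o[2])/d[2]
def totool(st,p):
    R=np.array(st['orientation']); return R.T@(np.array(p)-np.array(st['tool_pos']))/0.05
E
python3 - <<'E'
from h import *
for n in('top','side'):
    snap(n,n+'1.png');c=cams.calibration(n);print(n,np.round(c['intrinsics'],1).tolist(),c['k1'],np.round(c['extrinsics'],3).tolist())
s=sensors.read_state();print(s['clock'],s['tool_pos'],np.round(s['orientation'],3).tolist(),s['gripper_width'])
E
```

```text
top [[551.8, 0.0, 314.1], [0.0, 551.8, 240.5], [0.0, 0.0, 1.0]] 0.03139445689737153 [[0.01, -0.986, 0.165, 0.352], [-1.0, -0.008, 0.013, -0.14], [-0.012, -0.166, -0.986, 1.084], [0.0, 0.0, 0.0, 1.0]]
side [[613.1, 0.0, 323.9], [0.0, 613.1, 246.9], [0.0, 0.0, 1.0]] 0.01162808710372679 [[-0.999, -0.038, 0.036, 0.496], [-0.048, 0.411, -0.91, 1.227], [0.02, -0.911, -0.413, 0.65], [0.0, 0.0, 0.0, 1.0]]
0.1 [ 0.162013   -0.49913607  0.25256897] [[0.951, 0.309, -0.0], [0.309, -0.951, 0.001], [0.0, -0.001, -1.0]] 0.08563133258743566
```

View pics/top1.png

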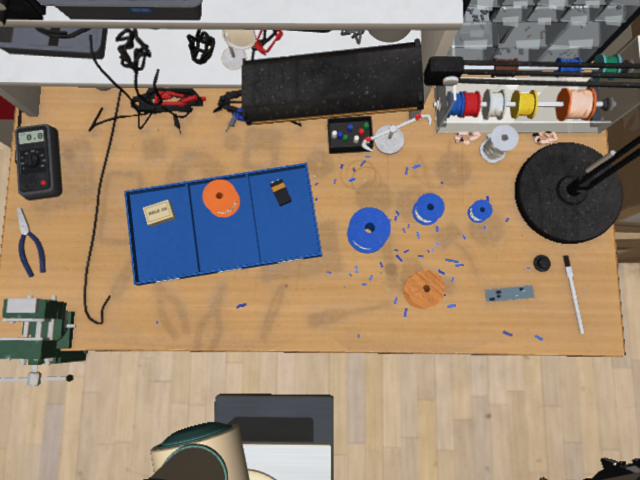

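View pics/side1.png

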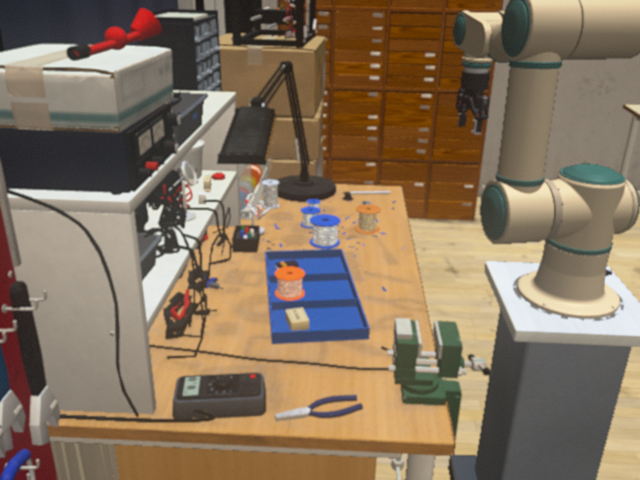

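The top view shows the tray with the copper reel in the middle compartment (221,197). There are three blue reels at (369,230), (429,208) and (480,210), and the brown reel is at (425,289). Next I'll measure sizes.

```bash
python3 - <<'E'
from h import *
im=cv2.imread('pics/top1.png');hsv=cv2.cvtColor(im,cv2.COLOR_BGR2HSV);c=cams.calibration('top')
def blobs(m,amin):
    m=cv2.morphologyEx(m,cv2.MORPH_OPEN,np.ones((3,3)))
    return [k for k in cv2.findContours(m,cv2.RETR_EXTERNAL,cv2.CHAIN_APPROX_NONE)[0] if cv2.contourArea(k)>amin]
b=cv2.inRange(hsv,(105,130,60),(128,255,255));b[:130]=0
for k in blobs(b,200):
    (x,y),(w,h),a=cv2.minAreaRect(k)
    if cv2.contourArea(k)>8000:
        q=cv2.boxPoints(((x,y),(w,h),a)); P=np.array([onz(c,*p,.026) for p in q]);print('tray',np.round(P,3).tolist(),P.mean(0))
        e=[np.linalg.norm(P[i]-P[i-1]) for i in range(4)];print(e)
    else:
        x,y,w,h=cv2.boundingRect(k)
        for z in(.03,.045,.06):
            l=onz(c,x,y+h/2,z);rr=onz(c,x+w,y+h/2,z);print((x,y,w,h),z,'c',np.round((l+rr)/2,3),'dia',np.round(np.linalg.norm(l-rr),4))
o=cv2.inRange(hsv,(3,120,120),(16,255,255));o[:150]=0;o[350:]=0
for k in blobs(o,500):
    x,y,w,h=cv2.boundingRect(k);l=onz(c,x,y+h/2,.054);rr=onz(c,x+w,y+h/2,.054);print('or',(x,y,w,h),(l+rr)/2,np.linalg.norm(l-rr))
E
```

```text
(348, 208, 42, 45) 0.03 c [ 0.55  -0.232  0.03 ] dia 0.0814
(348, 208, 42, 45) 0.045 c [ 0.547 -0.231  0.045] dia 0.0802
(348, 208, 42, 45) 0.06 c [ 0.544 -0.229  0.06 ] dia 0.079
(472, 200, 20, 20) 0.03 c [ 0.592 -0.451  0.03 ] dia 0.0385
(472, 200, 20, 20) 0.045 c [ 0.589 -0.447  0.045] dia 0.0379
(472, 200, 20, 20) 0.06 c [ 0.585 -0.442  0.06 ] dia 0.0374
(414, 194, 30, 28) 0.03 c [ 0.595 -0.349  0.03 ] dia 0.0582
(414, 194, 30, 28) 0.045 c [ 0.592 -0.346  0.045] dia 0.0573
(414, 194, 30, 28) 0.06 c [ 0.588 -0.343  0.06 ] dia 0.0565
tray [[0.625, 0.254, 0.026], [0.688, -0.108, 0.026], [0.501, -0.139, 0.026], [0.441, 0.213, 0.026]] [0.56378448 0.05486544 0.026     ]
[np.float64(0.18838172890405872), np.float64(0.3677288570357332), np.float64(0.18972907149370594), np.float64(0.3575266996279609)]
or (224, 310, 33, 26) [0.36952457 0.00829979 0.054     ] 0.061001636026657494
or (117, 295, 43, 38) [0.38446635 0.19769259 0.054     ] 0.07944654386397669
or (176, 270, 95, 37) [0.43291411 0.04216598 0.054     ] 0.17745130744528353
or (88, 247, 34, 35) [0.47617815 0.26645018 0.054     ] 0.06363077166564825
or (288, 233, 99, 72) [ 0.47138493 -0.17041803  0.054     ] 0.18557162468768262
or (471, 232, 59, 50) [ 0.49685737 -0.47484204  0.054     ] 0.10911631240645571
or (0, 231, 23, 59) [0.48239226 0.44140117 0.054     ] 0.04266443758119389
or (575, 229, 46, 84) [ 0.47242044 -0.65173316  0.054     ] 0.08324680016846246
or (334, 226, 216, 118) [ 0.44338683 -0.36353544  0.054     ] 0.39886666439656965
or (40, 207, 54, 76) [0.51267803 0.34055343 0.054     ] 0.10129760063414321
or (203, 179, 37, 38) [0.60645356 0.05256017 0.054     ] 0.07105771325645842
or (312, 176, 45, 41) [ 0.6110935  -0.16429906  0.054     ] 0.0862558442291835
or (444, 174, 46, 42) [ 0.61570724 -0.41694221  0.054     ] 0.08708595241448767
or (334, 150, 107, 31) [ 0.67329587 -0.26615296  0.054     ] 0.20614385149877917
```

```bash
python3 -m handwheel '[{"rotation":[0,0,0],"xyz":[1.1,0,0],"claw":-1},{"rotation":[0,0,0],"xyz":[2.2,-0.1,0],"claw":-1},{"rotation":[0,0,0],"xyz":[3.3,-0.1,0.1],"claw":-1},{"rotation":[0,0,0],"xyz":[4.4,-0.15,0.3],"claw":-1},{"rotation":[0,0,0],"xyz":[5.5,-0.2,0.5],"claw":-1},{"rotation":[0,0,0],"xyz":[6.6,-0.2,0.7],"claw":-1},{"rotation":[0,0,0],"xyz":[7.7,-0.2,0.9],"claw":-1},{"rotation":[0,0,0],"xyz":[8.6,-0.2,1.0],"claw":-1},{"rotation":[0,0,0],"xyz":[8.6,-0.2,1.0],"claw":-1},{"rotation":[0,0,0],"xyz":[8.6,-0.2,1.0],"claw":-1}]' 40
python3 - <<'E'
from h import *
s=sensors.read_state();print(s['clock'],s['tool_pos'],np.round(s['orientation'],3).tolist(),s['force'])
c=cams.calibration('wrist');print(c);np.save('c1.npy',c,allow_pickle=True)
snap('wrist','w1.png')
E
```

```text
clock: 1.35
tool_pos: [0.5676, -0.3573, 0.2028]
orientation: [[0.951, 0.309, -0.001], [0.309, -0.951, 0.0], [-0.001, -0.0, -1.0]]
force: [-0.3, -1.4, 0.4]
gripper_width: 0.0854
gripper_force: 0.0
1.35 [ 0.56755192 -0.35731302  0.20283836] [[0.951, 0.309, -0.001], [0.309, -0.951, 0.0], [-0.001, -0.0, -1.0]] [-0.33384531 -1.4218672   0.37295224]
{'intrinsics': array([[374.82102745,   0.        , 323.76201409],
       [  0.        , 374.82102745, 245.46582716],
       [  0.        ,   0.        ,   1.        ]]), 'k1': -0.020772266861513563, 'extrinsics': array([[ 3.08864241e-01, -9.13138543e-01, -2.66046765e-01,
         6.35686716e-01],
       [-9.51105674e-01, -2.96809885e-01, -8.54510915e-02,
        -3.36522183e-01],
       [-9.36624483e-04,  2.79431374e-01, -9.60165210e-01,
         3.22965984e-01],
       [ 0.00000000e+00,  0.00000000e+00,  0.00000000e+00,
         1.00000000e+00]])}
```

View pics/w1.png

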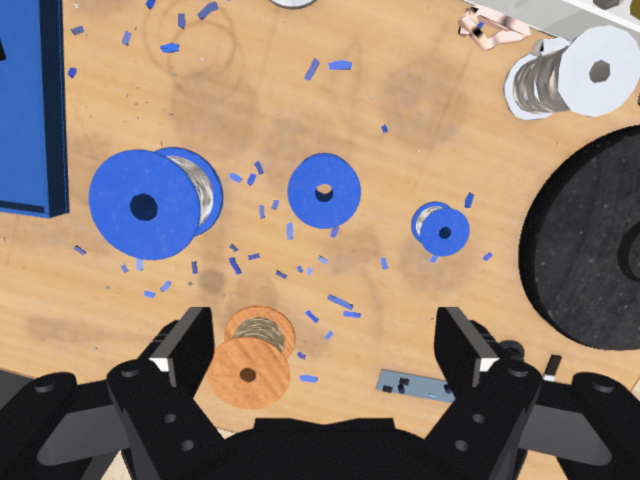

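The wrist view shows the target at (324,190), the big blue reel at (145,205), the small one at (445,230) and the brown reel at (250,375).

```bash
python3 - <<'E'
from h import *
c=np.load('c1.npy',allow_pickle=True).item();s=sensors.read_state()
hsv=cv2.cvtColor(cv2.imread('pics/w1.png'),cv2.COLOR_BGR2HSV)
m=cv2.morphologyEx(cv2.inRange(hsv,(105,130,60),(128,255,255)),cv2.MORPH_OPEN,np.ones((5,5)))
for k in cv2.findContours(m,cv2.RETR_EXTERNAL,cv2.CHAIN_APPROX_NONE)[0]:
    x,y,w,h=cv2.boundingRect(k)
    if 260<x+w/2<480 and w>30:
        l=onz(c,x,y+h/2,.045);rr=onz(c,x+w,y+h/2,.045);p=(l+rr)/2
        print((x,y,w,h),p,np.linalg.norm(l-rr),totool(s,[p[0],p[1],.036]))
print('brown',onz(c,249,373,.06),'big',onz(c,145,205,.06))
E
```

```text
(419, 206, 50, 50) [ 0.59808118 -0.44522175  0.045     ] 0.038415155192381624 [0.04847848 1.85446202 3.34917057]
(288, 154, 72, 74) [ 0.59872449 -0.34843472  0.045     ] 0.05338616311105086 [0.65658754 0.01667523 3.34862708]
brown [ 0.4411619  -0.33544066  0.06      ] big [ 0.55201474 -0.22957359  0.06      ]
```

```bash
python3 -m handwheel '[{"rotation":[0,0,0],"xyz":[0.64,0.02,0.5],"claw":-1},{"rotation":[0,0,0],"xyz":[0.64,0.02,1.3],"claw":-1},{"rotation":[0,0,0],"xyz":[0.64,0.02,2.1],"claw":-1},{"rotation":[0,0,0],"xyz":[0.64,0.02,2.8],"claw":-1},{"rotation":[0,0,0],"xyz":[0.64,0.02,3.2],"claw":-1},{"rotation":[0,0,0],"xyz":[0.64,0.02,3.33],"claw":-1},{"rotation":[0,0,0],"xyz":[0.64,0.02,3.33],"claw":-1},{"rotation":[0,0,0],"xyz":[0.64,0.02,3.33],"claw":0},{"rotation":[0,0,0],"xyz":[0.64,0.02,3.33],"claw":0.5},{"rotation":[0,0,0],"xyz":[0.64,0.02,3.33],"claw":0.7},{"rotation":[0,0,0],"xyz":[0.64,0.02,3.33],"claw":0.7},{"rotation":[0,0,0],"xyz":[0.64,0.02,3.33],"claw":0.7},{"rotation":[0,0,0],"xyz":[0.64,0.02,3.33],"claw":0.7}]' 40
```

```text
clock: 3.02
tool_pos: [0.5995, -0.3486, 0.0387]
orientation: [[0.951, 0.309, 0.002], [0.309, -0.951, -0.002], [0.002, 0.002, -1.0]]
force: [0.1, 0.1, 6.1]
gripper_width: 0.0532
gripper_force: 43.0
```

```bash
python3 -m handwheel '[{"rotation":[0,0,0],"xyz":[0,0,-0.4],"claw":0.7},{"rotation":[0,0,0],"xyz":[0,0,-1.2],"claw":0.7},{"rotation":[0,0,0],"xyz":[-0.2,-0.2,-2.0],"claw":0.7},{"rotation":[0,0,0],"xyz":[-0.8,-0.8,-2.6],"claw":0.7},{"rotation":[0,0,0],"xyz":[-1.4,-1.5,-2.6],"claw":0.7},{"rotation":[0,0,0.3],"xyz":[-1.0,-2.5,-2.6],"claw":0.7},{"rotation":[0,0,0.6],"xyz":[-0.7,-3.5,-2.6],"claw":0.7},{"rotation":[0,0,0.9],"xyz":[-0.35,-4.5,-2.6],"claw":0.7},{"rotation":[0,0,1.2],"xyz":[0,-5.5,-2.6],"claw":0.7},{"rotation":[0,0,1.4],"xyz":[0.3,-6.5,-2.6],"claw":0.7},{"rotation":[0,0,1.4],"xyz":[0.6,-7.4,-2.6],"claw":0.7},{"rotation":[0,0,1.4],"xyz":[0.84,-8.05,-2.6],"claw":0.7},{"rotation":[0,0,1.4],"xyz":[0.84,-8.05,-2.6],"claw":0.7},{"rotation":[0,0,1.4],"xyz":[0.84,-8.05,-2.6],"claw":0.7},{"rotation":[0,0,1.4],"xyz":[0.84,-8.05,-2.6],"claw":0.7}]' 40
python3 - <<'E'
from h import *
s=sensors.read_state();print(s['clock'])
c=cams.calibration('wrist');np.save('c2.npy',c,allow_pickle=True)
snap('wrist','w2.png')
E
```

```text
clock: 4.9
tool_pos: [0.5145, 0.0466, 0.167]
orientation: [[0.986, 0.165, 0.0], [0.165, -0.986, -0.0], [0.0, 0.0, -1.0]]
force: [-0.5, 0.5, -1.2]
gripper_width: 0.0533
gripper_force: 43.1
4.9
```

View pics/w2.png

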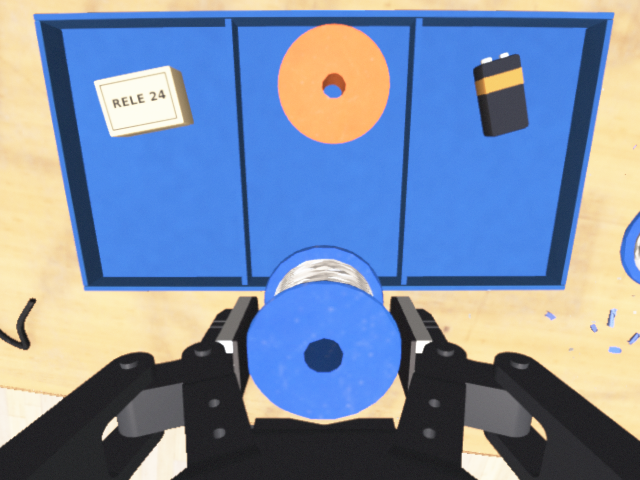

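The wrist view shows the reel held upright and aligned with the middle compartment. The dividers run through (229,20)–(245,285) and (418,20)–(404,285), and the copper reel is at (333,84).

```bash
python3 - <<'E'
from h import *
c=np.load('c2.npy',allow_pickle=True).item();s=sensors.read_state()
P=np.array([onz(c,*p,.026) for p in((37,14),(612,13),(565,288),(86,290))]);print(np.round(P,3).tolist(),[round(np.linalg.norm(P[i]-P[i-1]),3) for i in range(4)])
D=np.array([onz(c,*p,.026) for p in((231,20),(418,20),(404,284),(245,284))]);print(np.round(D,3).tolist())
print('tray ctr',P.mean(0),'from dividers',D.mean(0))
ex=P[0]+P[1]-P[2]-P[3];ex/=np.linalg.norm(ex);print('ex',ex);ey=np.array([-ex[1],ex[0],0])
l=onz(c,277,84,.054);r2=onz(c,390,84,.054);t=onz(c,333,24,.054);b=onz(c,333,144,.054);print('cop',(l+r2)/2,(t+b)/2,np.linalg.norm(l-r2),np.linalg.norm(t-b))
C=P.mean(0);print('cop local',((t+b)/2-C)@ex,((l+r2)/2-C)@ey)
g=C-.045*ex;print('goal',g,totool(s,[g[0],g[1],.0427]))
# held reel bottom: top flange centre vs tcp
print('held top',onz(c,324,350,.167+.0063))
E
```

```text
[[0.629, 0.247, 0.026], [0.69, -0.108, 0.026], [0.507, -0.141, 0.026], [0.446, 0.217, 0.026]] [np.float64(0.186), np.float64(0.36), np.float64(0.185), np.float64(0.363)]
[[0.645, 0.126, 0.026], [0.664, 0.011, 0.026], [0.491, -0.019, 0.026], [0.471, 0.098, 0.026]]
tray ctr [0.56800461 0.05364308 0.026     ] from dividers [0.56755261 0.05386699 0.026     ]
ex [0.98555087 0.1693797  0.        ]
cop [0.61500387 0.05661987 0.054     ] [0.61372274 0.05669445 0.054     ] 0.06531620188035968 0.06477511782178927
cop local 0.04557438304930285 -0.005026940930757283
goal [0.52365482 0.046021   0.026     ] [0.17933977 0.04124746 2.48424463]
held top [0.51537148 0.04554969 0.1733    ]
```

```bash
python3 -m handwheel '[{"rotation":[0,0,0],"xyz":[0.18,0.03,0.4],"claw":0.7},{"rotation":[0,0,0],"xyz":[0.18,0.03,1.1],"claw":0.7},{"rotation":[0,0,0],"xyz":[0.18,0.03,1.7],"claw":0.7},{"rotation":[0,0,0],"xyz":[0.18,0.03,2.1],"claw":0.7},{"rotation":[0,0,0],"xyz":[0.18,0.03,2.3],"claw":0.7},{"rotation":[0,0,0],"xyz":[0.18,0.03,2.36],"claw":0.7},{"rotation":[0,0,0],"xyz":[0.18,0.03,2.4],"claw":0.7},{"rotation":[0,0,0],"xyz":[0.18,0.03,2.43],"claw":0.7},{"rotation":[0,0,0],"xyz":[0.18,0.03,2.43],"claw":0.7},{"rotation":[0,0,0],"xyz":[0.18,0.03,2.43],"claw":0.7}]' 40
```

```text
clock: 6.2
tool_pos: [0.5237, 0.0476, 0.0456]
orientation: [[0.986, 0.166, 0.001], [0.166, -0.986, -0.0], [0.001, 0.0, -1.0]]
force: [0.3, -0.4, -2.2]
gripper_width: 0.0535
gripper_force: 43.1
```

Still about 3 mm up by estimate, so I'll creep down until there is contact force.

```bash
python3 -m handwheel '[{"rotation":[0,0,0],"xyz":[0,0,0.02],"claw":0.7},{"rotation":[0,0,0],"xyz":[0,0,0.035],"claw":0.7},{"rotation":[0,0,0],"xyz":[0,0,0.035],"claw":0.7},{"rotation":[0,0,0],"xyz":[0,0,0.035],"claw":0.7}]'; python3 -m handwheel '[{"rotation":[0,0,0],"xyz":[0,0,0.015],"claw":0.7},{"rotation":[0,0,0],"xyz":[0,0,0.025],"claw":0.7},{"rotation":[0,0,0],"xyz":[0,0,0.025],"claw":0.7},{"rotation":[0,0,0],"xyz":[0,0,0.025],"claw":0.7}]'
```

```text
clock: 6.7
tool_pos: [0.5236, 0.0476, 0.0436]
orientation: [[0.986, 0.166, 0.0], [0.166, -0.986, -0.0], [0.0, 0.0, -1.0]]
force: [-0.4, 0.4, -2.1]
gripper_width: 0.0532
gripper_force: 43.1
clock: 7.2
tool_pos: [0.5236, 0.0476, 0.0426]
orientation: [[0.986, 0.166, 0.0], [0.166, -0.986, -0.0], [0.0, 0.0, -1.0]]
force: [-3.2, -0.4, 3.8]
gripper_width: 0.0534
gripper_force: 43.6
```

Contact occurred at the expected height. Next: release to a partial opening, then withdraw straight up.

```bash
python3 -m handwheel '[{"rotation":[0,0,0],"xyz":[0,0,0],"claw":-0.2},{"rotation":[0,0,0],"xyz":[0,0,0],"claw":-0.4},{"rotation":[0,0,0],"xyz":[0,0,0],"claw":-0.6},{"rotation":[0,0,0],"xyz":[0,0,0],"claw":-0.6},{"rotation":[0,0,0],"xyz":[0,0,0],"claw":-0.6},{"rotation":[0,0,0],"xyz":[0,0,-0.2],"claw":-0.6},{"rotation":[0,0,0],"xyz":[0,0,-0.6],"claw":-0.6},{"rotation":[0,0,0],"xyz":[0,0,-1.2],"claw":-0.6},{"rotation":[0,0,0],"xyz":[-0.4,0,-2.0],"claw":-0.6},{"rotation":[0,0,0],"xyz":[-1.0,0,-2.8],"claw":-0.6},{"rotation":[0,0,0],"xyz":[-1.4,0,-3.2],"claw":-0.6},{"rotation":[0,0,0],"xyz":[-1.4,0,-3.2],"claw":-0.6}]'
python3 - <<'E'
from h import *
np.save('c3.npy',cams.calibration('wrist'),allow_pickle=True);snap('wrist','w3.png')
E
```

```text
clock: 8.7
tool_pos: [0.4549, 0.0359, 0.2049]
orientation: [[0.986, 0.166, 0.005], [0.166, -0.986, -0.0], [0.005, 0.001, -1.0]]
force: [0.4, -0.3, -0.3]
gripper_width: 0.0682
gripper_force: 0.0
```

View pics/w3.png

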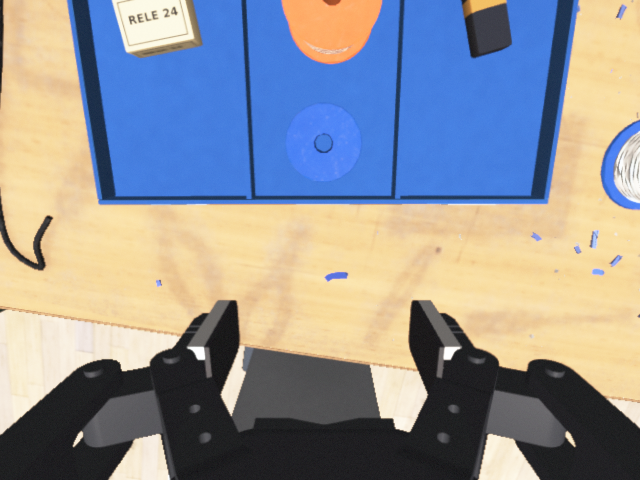

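The solder reel stands upright at (324,142) in the middle compartment, clear of the copper reel above it at (332,20) and of the walls. The gripper is free of everything.

```bash
python3 - <<'E'
from h import *
c=np.load('c3.npy',allow_pickle=True).item()
print('solder',onz(c,324,142,.049),'copper near rim',onz(c,331,63,.054))
print(r.sign_off())
E
```

```text
solder [0.52278482 0.04597947 0.049     ] copper near rim [0.57368883 0.04987263 0.054     ]
the job is handed in; nothing more can be done
None
```

The 55 mm blue solder reel now stands upright on the floor of the tray's middle compartment, with a gap to the copper reel, which the last wrist picture shows in place; handed in at about 8.8 s.

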